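# Bring the ball dish from the drawer to the funnel

## Robot

A 7-joint arm with a two-finger parallel gripper is mounted at the origin on the work surface; the furniture and walls round the work are solid. World frame = base frame: x ahead of the robot, y to its left, z up, the work surface at z = 0. Lengths are in m, angles in rad, forces in N, time in s.
With the tool pointing down it reaches from about 0.425 to 0.875 m from the base axis. Payload 4.7 kg.
Tool frame: the origin (TCP) lies at the very end of the fingers, on their centre line; the grasp point (between the pads) lies 19 mm behind it; z points along the fingers, y is the direction in which the jaws open and shut (so a half turn about z gives the same grasp; the last joint's range is limited). The gripper opens to 87 mm and grips with 3 to 60 N. Pads are 19 mm wide; open, the fingers measure 117 mm over their backs; the gripper's body (75 mm by 190 mm) begins 51 mm behind the grasp point.
Start: joints at [1.187, 0.321, -0.07, 1.45, 0.023, 1.371, -0.057], TCP at [0.252, -0.599, 0.223] pointing down, gripper open.
Joint ranges: [-2.86, 2.86], [-0.3, 2.09], [-1.38, 1.24], [0.06, 2.45], [-1.56, 4.7], [0.09, 2.05], [-2.69, 2.69]. Speed limits (rad/s): [2.57, 2.57, 3.14, 3.14, 3.14, 3.14, 3.14].

## Interface

Orientations are given as a rotation vector (axis times angle).
In Python, from bench import ctrl, get_image, camera_info gives the robot as it stands.
- The arm moves only by the tool carry_out, never from a script. Its argument "commands" is a list of rows, each an object of numbers: "tx", "ty", "tz": the shift along the tool's x, y, z in m; "rx", "ry", "rz": the turn, a rotation vector about the tool's x, y, z in rad; "jaw": the opening, from 0 (shut) to 1 (fully open). In form: [{"tx": .., "ty": .., "tz": .., "rx": .., "ry": .., "rz": .., "jaw": ..}, ...]. A call has 1 to 12 rows; each row is the pose to reach, as a shift and turn from the pose commanded when the call began, along the tool's axes at that moment; what a row does not reach only later rows make up. A row lasts 1/8 s, in which the tool goes at most 62.5 mm and 10.7 degrees, less where a joint would pass 70% of its speed; a pose out of reach is approached as far as the arm can. A call with a gripper value outside its range is refused whole. The fingers move at their own pace and stop on an object; "grip_force" is the grip in N (left out, the last holds). Time passes only in rows, so rows that repeat a pose let the fingers close. It gives the time, the measured TCP pose, the force and the opening at its end, in the units of the state.
- ctrl.get_state(): the state, without advancing time (a new reading comes with each control period).
- get_image(name): name is "scene" or "top" or "wrist"; returns the picture (480x640x3 uint8, red, green, blue); there is no depth.
- camera_info(name): a dict with "intrinsics" (3x3 intrinsics, pixels), "k1" (the pictures are not rectified: a ray, as slopes to the right and down, at radius r is drawn at 1 + k1 r^2 times it, then the intrinsics apply), "R" (3x3) and "t" (3): a world point X has camera coordinates R X + t. Camera axes: x right, y down, z forward; pixel columns grow to the right and rows downward; lengths in m; the calibration is good to about 2 mm. A picture is of the moment at which its call begins: read the wrist's pose just before it. camera_info takes no time and is no camera call; for the wrist camera it gives the pose at the moment of the call.
- ctrl.close_job(): hands the job in, once; it reports no verdict.
The state is a dict: "time": time; "joint_positions": joint angles; "qd": joint speeds; "joint_torque": joint torques, N m; "position": TCP position; "tool_rot": TCP orientation; "ft_force": force on the tool from outside, world axes, zero at the start; "torque": the same for the moment, N m; "grip_width": opening from 0.0 (shut) to 1.0 (fully open).
Only numpy, scipy, OpenCV 4.12 (cv2) and the standard library are available. Lean on these libraries where they do the work, as an engineer would, in place of code of your own. Each camera call takes 0.05 s, during which the arm holds its last target.

## Task

Pull the blue drawer out to its stop, leave it open, and lift out the white dish by its black grip, keeping it level so that the steel ball never leaves the black ring round its middle. Carry it to the green funnel and give it a quarter turn, so that its orange spout points squarely sideways, square to the drawer's travel, its tip a little above the middle of the funnel's mouth. Do not pour: finish holding the dish there, still, level and clear of the funnel, and leave the screw jar, tape roll and sanding block alone.

Things in the scene. Friction and masses are not known exactly. Their poses are not given: they have to be found in the camera images.
- cabinet: small grey steel parts cabinet fixed to the bench, 180 mm deep (x) by 190 mm wide (y) by 128 mm high. Origin: centre of its underside; -x is the way the drawer comes out (about towards the robot), z up. Its front face lies at x = -90 mm
- drawer (a joint): how far the blue drawer is out along the cabinet's -x, m: 0 shut, 0.140 at its stop. Friction about 2 N plus 8 N per m/s; it stays where left. Inside 170 mm wide and 165 mm long, its floor 15 mm above the bench, side and rear walls up to 46 mm and front panel up to 119 mm above the bench
- drawer_handle (a point): middle of the drawer's handle: a level steel bar 10 mm thick and 78 mm long along the cabinet's y, 42 mm in front of the drawer's front face and 97 mm above the bench; its point moves with the drawer. 37 mm is free between bar and front panel
- dish: loose white dish, 104 mm across, 160-260 g, on the drawer's floor, its middle some 80 mm behind the drawer's outer front face. Origin: centre of its underside; +x to its orange spout, z up. At the start the spout points out of the drawer (cabinet's -x, within 8 degrees). Hollow: cone of 12 degrees slope, rim 22 mm high; a steel gooseneck at the rear (-x) carries the grip over the middle
- dish_grip (a point): point on the dish's axis to hold it by, 82 mm above its underside: on a black upright grip block over the middle, 24 mm long (dish x) by 14 mm wide (dish y), reaching from 60 to 96 mm above the underside. Grip it across the 14 mm (fingers closing along the dish's y); the gooseneck joins it from -x at 62 mm
- dish_middle (a point): lowest point of the dish's hollow, on its axis 6 mm above the underside. A black ring of 20 mm radius is drawn round it
- spout_tip (a point): tip of the dish's orange spout: 66 mm along the dish's +x from its axis, 22 mm above its underside (spout 30 mm wide)
- ball_center (a point): centre of the loose steel ball, 20 mm in diameter, 33 g, that lies in the middle of the dish's hollow. It starts to roll at sideways accelerations above about 2 m/s2 or tilts near 12 degrees
- funnel: green funnel standing in a closed glass jar with a dark collar, fixed to the bench, 84 mm across and 110 mm high; it stands either to the left or to the right of the drawer. Origin: centre of its underside
- funnel_mouth (a point): middle of the funnel's open mouth, 110 mm above the bench, radius 42 mm. Since the dish overlaps the mouth, its spout tip must be over 22 mm higher than the mouth to stay clear
- screw_jar: loose jar of screws with red lid, 75 mm across and 91 mm high, standing on the other side of the drawer from the funnel; leave alone. Origin: centre of its underside
- sanding_block: loose cork and wood sanding block, 65x112x36 mm, lying in front, leave alone. Origin: centre of its underside
- tape_roll: loose roll of tan tape, 96 mm across and 25 mm high, lying in front, leave alone. Origin: centre of its underside
Not all that is in view belongs to the job. Several things look just like the funnel: the one meant starts farthest to the robot's right.

How it is judged:
By the outcome, as a careful person would: the job done as asked, in the order asked, and still so for the second after the job is handed in, while the arm keeps its last pose, push and grip.
It also fails if it takes over 67 s, if anything falls off the work surface, if the arm or the gripper's body presses on something with over 40 N, if the wrist force passes 120 N, or if a joint passes its speed limit or range.

## Working session

There is one attempt and no reset: what is moved stays moved. The work goes in short steps, Python scripts to look and compute and a tool call to move; the robot and the scene stay as the last step left them, time stands still between calls to the robot, and variables do not carry over. Pictures are saved under pics/ and viewed, and the job is handed in when it is done.

Besides the shell and the picture viewer there is one more tool, called as name(argument=value, ...) on one line, values as JSON. carry_out: Moves the arm, as the interface text tells. Its arguments: {"type":"object","properties":{"commands":{"type":"array"},"grip_force":{"type":"number"}},"required":["commands"]}

```bash
mkdir -p pics; ls
python3 - <<'E'
from bench import ctrl,get_image,camera_info
import cv2
s=ctrl.get_state();print(s)
for n in ["scene","top","wrist"]:
    print(n,camera_info(n)); cv2.imwrite(f"pics/{n}0.png",get_image(n)[:,:,::-1])
E
```

```text
pics
{'time': 0.0, 'joint_positions': array([ 1.1871187 ,  0.32180203, -0.07008732,  1.4516559 ,  0.02260122,
        1.37076856, -0.05691399]), 'qd': array([ 2.70573744e-04, -1.91588038e-03,  6.08077035e-04,  3.88685961e-04,
       -6.28580069e-05,  1.47201234e-03,  5.01767260e-04]), 'joint_torque': array([ 8.43800026e-04, -4.91284418e+01, -4.03367048e-01, -3.12529171e+01,
       -6.37397985e-02,  4.38465143e-02,  1.52259645e-04]), 'position': array([ 0.25153925, -0.59877628,  0.22148472]), 'tool_rot': array([-3.07790209e+00, -6.20391977e-01,  7.20736927e-04]), 'ft_force': array([-0.52756398,  0.24086366, -0.69884504]), 'torque': array([ 0.0360207 , -0.0557074 , -0.01963469]), 'grip_width': 1.0021290394783453}
scene {'intrinsics': array([[434.00653906,   0.        , 310.74645968],
       [  0.        , 434.00653906, 233.45523737],
       [  0.        ,   0.        ,   1.        ]]), 'k1': -0.06820619743899713, 'R': array([[ 0.95083004,  0.30906089,  0.02008967],
       [ 0.19926565, -0.56080699, -0.80360981],
       [-0.23709794,  0.76809953, -0.59481735]]), 't': array([-5.38119376e
[... 152 characters left out ...]
7690681],
       [  0.        ,   0.        ,   1.        ]]), 'k1': -0.012434683741925034, 'R': array([[ 0.00973921, -0.99990296, -0.00996081],
       [-0.99183649, -0.00839311, -0.12723966],
       [ 0.12714371,  0.01111871, -0.99182199]]), 't': array([0.04811235, 0.54602904, 1.40641112])}
wrist {'intrinsics': array([[332.6607571 ,   0.        , 312.49950222],
       [  0.        , 332.6607571 , 233.60839047],
       [  0.        ,   0.        ,   1.        ]]), 'k1': -0.01639601265287429, 'R': array([[ 0.38742451, -0.92189766, -0.00263756],
       [-0.87960189, -0.3705035 ,  0.29837505],
       [-0.27604849, -0.1132778 , -0.95444506]]), 't': array([-0.65007779, -0.0359332 ,  0.39114292])}
```

View pics/scene0.png

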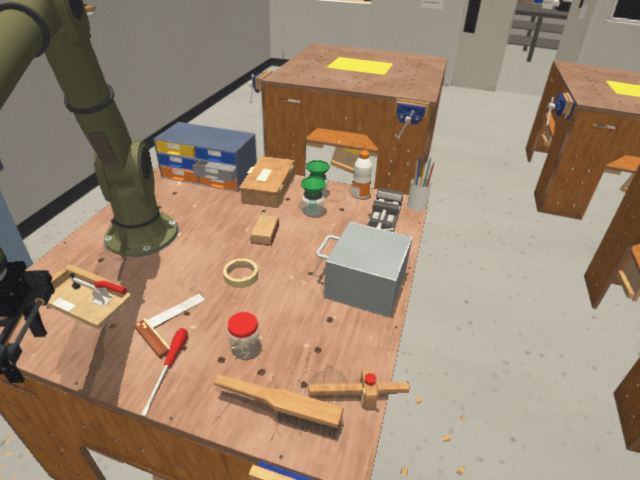

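View pics/top0.png

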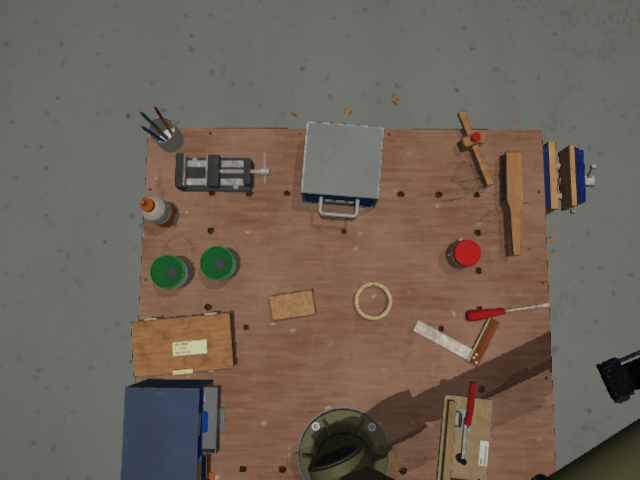

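View pics/wrist0.png

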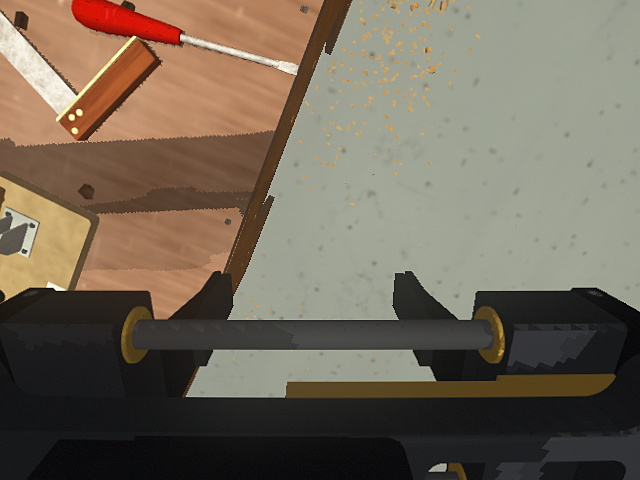

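The target is the funnel at top px (217,263), the one farther right of the two. The cabinet is at (342,165), its handle at about (339,208), the jar at (465,253), the tape at (373,300) and the block at (292,304). Next I measure them.

```bash
cat > h.py <<'E'
import numpy as np,cv2
from scipy.spatial.transform import Rotation as Rn
from bench import ctrl,get_image,camera_info
def ray(ci,uv):
    uv=np.atleast_2d(np.array(uv,float)); K=ci["intrinsics"];k=ci["k1"]
    d=np.stack([(uv[:,0]-K[0,2])/K[0,0],(uv[:,1]-K[1,2])/K[1,1]],1); s=d.copy()
    for _ in range(20): s=d/(1+k*(s**2).sum(1,keepdims=True))
    v=np.c_[s,np.ones(len(s))]@ci["R"]; return -ci["R"].T@ci["t"],v
def onz(ci,uv,z):
    c,v=ray(ci,uv); return c+v*((z-c[2])/v[:,2:3])
def proj(ci,X):
    X=np.atleast_2d(X); c=X@ci["R"].T+ci["t"]; s=c[:,:2]/c[:,2:]; s=s*(1+ci["k1"]*(s**2).sum(1,keepdims=True))
    return s*np.diag(ci["intrinsics"])[:2]+ci["intrinsics"][:2,2]
def tri(ci1,uv1,ci2,uv2):
    A=np.zeros((3,3));b=np.zeros(3)
    for ci,uv in((ci1,uv1),(ci2,uv2)):
        c,v=ray(ci,uv);v=v[0]/np.linalg.norm(v[0]);P=np.eye(3)-np.outer(v,v);A+=P;b+=P@c
    return np.linalg.solve(A,b)
def blobs(m,minA=100):
    cs,_=cv2.findContours(m.astype(np.uint8),cv2.RETR_EXTERNAL,cv2.CHAIN_APPROX_NONE)
    return sorted([c for c in cs if cv2.contourArea(c)>minA],key=cv2.contourArea,reverse=True)
def rgb2hsv(im): return cv2.cvtColor(im,cv2.COLOR_RGB2HSV).astype(int)
E
python3 - <<'E'
from h import *
np.set_printoptions(precision=4,suppress=True)
im=cv2.imread("pics/top0.png"); ci=camera_info("top"); hsv=cv2.cvtColor(im,cv2.COLOR_BGR2HSV).astype(int)
H,S,V=[hsv[...,i] for i in range(3)]
g=(H>50)&(H<80)&(S>120)
for c in blobs(g):
    e=cv2.fitEllipse(c); print("green",e, onz(ci,e[0],.11))
r=((H<5)|(H>175))&(S>150)
for c in blobs(r):
    (x,y),rad=cv2.minEnclosingCircle(c); print("red",x,y,rad,onz(ci,(x,y),.091))
cr=im[100:240,270:420]; cv2.imwrite("pics/cab.png",cv2.resize(cr,None,fx=5,fy=4.2857,interpolation=cv2.INTER_CUBIC))
# scene
im=cv2.imread("pics/scene0.png"); cs=camera_info("scene")
hs=cv2.cvtColor(im,cv2.COLOR_BGR2HSV).astype(int);g=(hs[...,0]>50)&(hs[...,0]<80)&(hs[...,1]>120)
for c in blobs(g):
    print("sc green",cv2.boundingRect(c))
print(proj(cs,onz(ci,(217,263),.11)))
E
```

```text
green ((166.64527893066406, 271.3246765136719), (32.256221771240234, 33.53824234008789), 58.70877456665039) [[0.447  0.4288 0.11  ]]
green ((216.34637451171875, 262.6383056640625), (32.1677360534668, 33.3680305480957), 62.77178192138672) [[0.4691 0.3092 0.11  ]]
red 466.5 252.5 13.729630470275879 [[ 0.5009 -0.2984  0.091 ]]
red 485.5 314.5 19.65970230102539 [[ 0.3512 -0.3409  0.091 ]]
red 470.5 403.5 21.644960403442383 [[ 0.1421 -0.3001  0.091 ]]
sc green (302, 161, 27, 34)
[[312.0983 182.7134]]
```

View pics/cab.png

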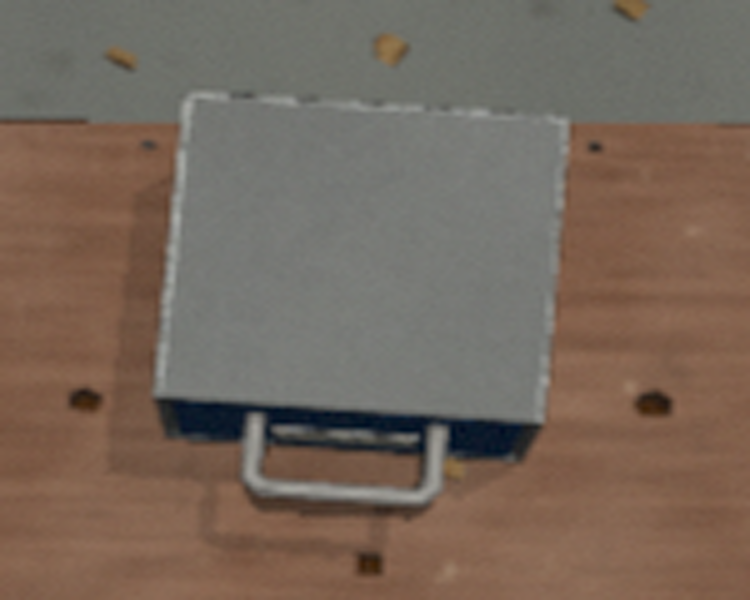

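Run:
```python
from h import *
np.set_printoptions(precision=4,suppress=True)
im=cv2.imread("pics/top0.png"); ci=camera_info("top")
sx,sy=5,600/140
def up(p): return [(p[0]+.5)/sx-.5+270,(p[1]+.5)/sy-.5+100]
c=onz(ci,[up(p) for p in [(186,94),(569,118),(546,422),(158,398)]],.128); print(c)
TL,TR,BR,BL=c
print("sizes",np.linalg.norm(TR-TL),np.linalg.norm(BR-BL),np.linalg.norm(TL-BL),np.linalg.norm(TR-BR))
for a,b in((BR,TR),(BL,TL)): print("yaw x",np.degrees(np.arctan2(*(b-a)[[1,0]])))
for a,b in((TR,TL),(BR,BL)): d=b-a;print("yaw y",np.degrees(np.arctan2(-d[0],d[1])))
h=onz(ci,[up(p) for p in [(245,490),(441,492),(343,493)]],.1);print("handle",h, np.linalg.norm(h[0]-h[1]))
mid=(TL+TR+BR+BL)/4; print("mid",mid)
cr=im[235:295,140:245]; cv2.imwrite("pics/fun.png",cv2.resize(cr,None,fx=7,fy=7,interpolation=cv2.INTER_CUBIC))
im=cv2.imread("pics/scene0.png")
cv2.imwrite("pics/sc2.png",cv2.resize(im[140:320,270:430],None,fx=3.3,fy=3.3,interpolation=cv2.INTER_CUBIC))
```

```text
[[ 0.817   0.0948  0.128 ]
 [ 0.804  -0.0932  0.128 ]
 [ 0.6271 -0.0814  0.128 ]
 [ 0.6394  0.1059  0.128 ]]
sizes 0.18838960688605497 0.18766064785416364 0.1779380111043192 0.17729176949427886
yaw x -3.822377526526881
yaw x -3.5877709100025665
yaw y -3.9529708694801435
yaw y -3.7566256179943163
handle [[ 0.5919  0.0638  0.1   ]
 [ 0.5915 -0.0323  0.1   ]
 [ 0.5905  0.0158  0.1   ]] 0.09612096306129297
mid [0.7219 0.0065 0.128 ]
```

View pics/fun.png

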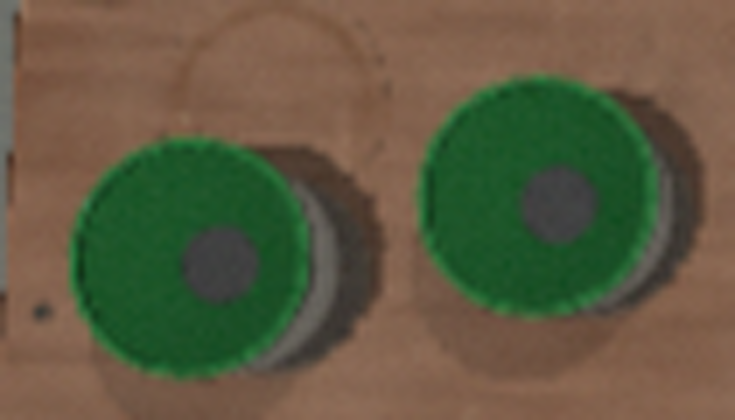

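View pics/sc2.png

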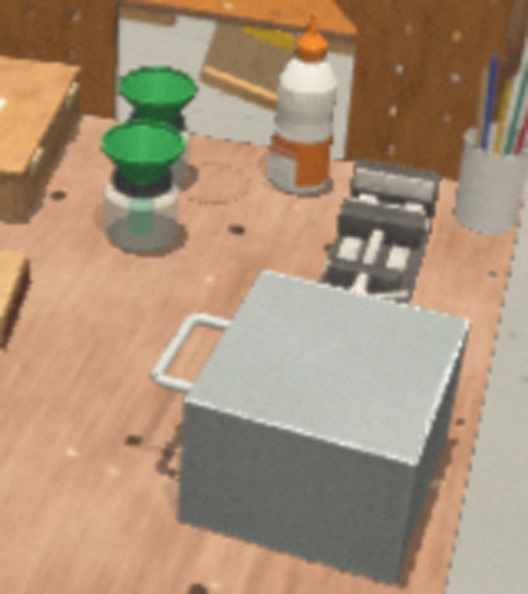

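```bash
cat >> h.py <<'E'
def delta(pos,yawdeg):
    """shift/turn in present tool axes to TCP pos, tool z down, tool y at world angle yawdeg"""
    s=ctrl.get_state(); R=Rn.from_rotvec(s["tool_rot"]); p=s["position"]
    a=np.radians(yawdeg); y=np.array([np.cos(a),np.sin(a),0]); z=np.array([0,0,-1.]); x=np.cross(y,z)
    T=Rn.from_matrix(np.c_[x,y,z])
    np.set_printoptions(precision=4,suppress=True)
    print("t",R.inv().apply(np.array(pos)-p),"r",(R.inv()*T).as_rotvec()); stat(s)
def stat(s=None):
    s=s or ctrl.get_state(); R=Rn.from_rotvec(s["tool_rot"]).as_matrix()
    print("time",round(s["time"],2),"pos",s["position"],"yawY",np.degrees(np.arctan2(R[1,1],R[0,1])),"z",R[:,2],"F",s["ft_force"],"w",s["grip_width"],"q",s["joint_positions"])
E
python3 -c "
from h import *
delta([.590,.0155,.20],-3.8)"
```

```text
t [ 0.55   -0.4353  0.0223] r [-0.0013 -0.0007 -1.1067]
time 0.15 pos [ 0.2516 -0.5989  0.2217] yawY -67.2084368547668 z [-0.0006  0.0013 -1.    ] F [ 0.0564 -0.823  -0.1995] w 0.9975153768792036 q [ 1.1871  0.3216 -0.0701  1.4514  0.0226  1.3708 -0.0569]
```

carry_out(commands=[{"tx": 0.05,"ty": -0.04,"rz": -0.1},{"tx": 0.1,"ty": -0.08,"rz": -0.2},{"tx": 0.15,"ty": -0.12,"rz": -0.3},{"tx": 0.2,"ty": -0.16,"rz": -0.4},{"tx": 0.25,"ty": -0.2,"rz": -0.5},{"tx": 0.3,"ty": -0.24,"rz": -0.6},{"tx": 0.35,"ty": -0.28,"rz": -0.7},{"tx": 0.4,"ty": -0.32,"rz": -0.8,"tz": 0.005},{"tx": 0.45,"ty": -0.36,"rz": -0.9,"tz": 0.01},{"tx": 0.5,"ty": -0.4,"rz": -1.0,"tz": 0.015},{"tx": 0.53,"ty": -0.425,"rz": -1.07,"tz": 0.02},{"tx": 0.55,"ty": -0.435,"rz": -1.107,"tz": 0.022}])

```text
invalid input
```

```bash
python3 -c "
from h import *
delta([.590,.0155,.20],-3.8)
cv2.imwrite('pics/w1.png',get_image('wrist')[:,:,::-1])
ci=camera_info('wrist');ct=camera_info('top')
np.save('ciw1.npy',ci,allow_pickle=True)
im=get_image('scene')[:,:,::-1];cv2.imwrite('pics/s1.png',im)
"
```

```text
t [ 0.55   -0.4353  0.0223] r [-0.0013 -0.0007 -1.1067]
time 0.15 pos [ 0.2516 -0.5989  0.2217] yawY -67.2084368547668 z [-0.0006  0.0013 -1.    ] F [ 0.0564 -0.823  -0.1995] w 0.9975153768792036 q [ 1.1871  0.3216 -0.0701  1.4514  0.0226  1.3708 -0.0569]
```

View pics/w1.png

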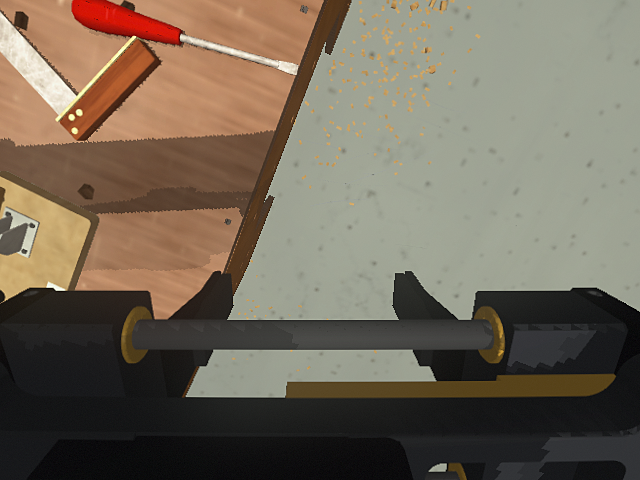

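The move was refused, probably because every key has to be present, so the view is unchanged. I'll send full rows.

carry_out(commands=[{"tx": 0.05,"ty": -0.04,"tz": 0,"rx": 0,"ry": 0,"rz": -0.1,"jaw": 1},{"tx": 0.1,"ty": -0.08,"tz": 0,"rx": 0,"ry": 0,"rz": -0.2,"jaw": 1},{"tx": 0.15,"ty": -0.12,"tz": 0,"rx": 0,"ry": 0,"rz": -0.3,"jaw": 1},{"tx": 0.2,"ty": -0.16,"tz": 0,"rx": 0,"ry": 0,"rz": -0.4,"jaw": 1},{"tx": 0.25,"ty": -0.2,"tz": 0,"rx": 0,"ry": 0,"rz": -0.5,"jaw": 1},{"tx": 0.3,"ty": -0.24,"tz": 0,"rx": 0,"ry": 0,"rz": -0.6,"jaw": 1},{"tx": 0.35,"ty": -0.28,"tz": 0,"rx": 0,"ry": 0,"rz": -0.7,"jaw": 1},{"tx": 0.4,"ty": -0.32,"tz": 0.005,"rx": 0,"ry": 0,"rz": -0.8,"jaw": 1},{"tx": 0.45,"ty": -0.36,"tz": 0.01,"rx": 0,"ry": 0,"rz": -0.9,"jaw": 1},{"tx": 0.5,"ty": -0.4,"tz": 0.015,"rx": 0,"ry": 0,"rz": -1.0,"jaw": 1},{"tx": 0.53,"ty": -0.425,"tz": 0.02,"rx": 0,"ry": 0,"rz": -1.07,"jaw": 1},{"tx": 0.55,"ty": -0.435,"tz": 0.022,"rx": 0,"ry": 0,"rz": -1.107,"jaw": 1}])

```text
time: 1.75
position: [0.5907, 0.0197, 0.2003]
tool_rot: [-2.285, -2.154, -0.002]
ft_force: [0.7, -0.8, -0.6]
grip_width: 1.001
```

```bash
python3 -c "
from h import *
delta([.590,.0155,.20],-3.8)
ci=camera_info('wrist')
cv2.imwrite('pics/w2.png',get_image('wrist')[:,:,::-1])
np.save('ciw2.npy',ci,allow_pickle=True)
stat()
"
```

```text
t [-0.0042 -0.0005  0.0002] r [-0.0003 -0.0021  0.0075]
time 1.75 pos [0.5907 0.0197 0.2003] yawY -3.3692945746839684 z [-0.0002  0.0021 -1.    ] F [ 0.6581 -0.8222 -0.604 ] w 1.001480857882007 q [ 0.4847  0.2698 -0.6647  1.6156  0.1686  1.315  -0.2641]
time 1.8 pos [0.5918 0.0208 0.1999] yawY -3.2792338326124666 z [ 0.0008  0.0036 -1.    ] F [0.7883 1.7581 0.3148] w 1.0004612577838883 q [ 0.4835  0.2719 -0.6653  1.6141  0.1687  1.3136 -0.264 ]
```

View pics/w2.png

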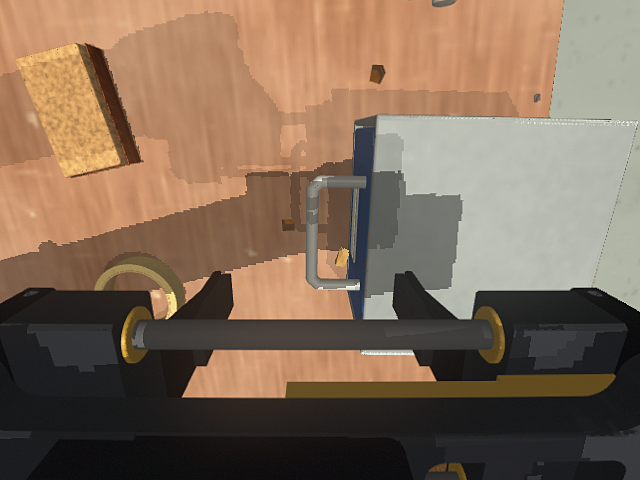

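```bash
python3 -c "
from h import *
ci=np.load('ciw2.npy',allow_pickle=True).item()
h=onz(ci,[(313,183),(312.5,284),(312.5,233)],.097);print(h)
print('cab edge',onz(ci,[(375,117),(362,352)],.128))
delta([h[2][0],h[2][1],.078],-3.8)
"
```

```text
[[ 0.59406512  0.06077907  0.097     ]
 [ 0.58849518 -0.02714126  0.097     ]
 [ 0.59122898  0.01933007  0.097     ]]
cab edge [[ 0.63793256  0.10678778  0.128     ]
 [ 0.6266181  -0.07629296  0.128     ]]
t [-0.002  -0.0006  0.1219] r [ 0.0006 -0.0037  0.0091]
time 1.8 pos [0.5918 0.0208 0.1999] yawY -3.2792338326124666 z [ 0.0008  0.0036 -1.    ] F [0.7883 1.7581 0.3148] w 1.0004612577838883 q [ 0.4835  0.2719 -0.6653  1.6141  0.1687  1.3136 -0.264 ]
```

carry_out(commands=[{"tx": -0.002,"ty": -0.0005,"tz": 0.015,"rx": 0,"ry": -0.003,"rz": 0.008,"jaw": 0.35},{"tx": -0.002,"ty": -0.0005,"tz": 0.03,"rx": 0,"ry": -0.003,"rz": 0.008,"jaw": 0.35},{"tx": -0.002,"ty": -0.0005,"tz": 0.045,"rx": 0,"ry": -0.003,"rz": 0.008,"jaw": 0.35},{"tx": -0.002,"ty": -0.0005,"tz": 0.055,"rx": 0,"ry": -0.003,"rz": 0.008,"jaw": 0.35},{"tx": -0.002,"ty": -0.0005,"tz": 0.055,"rx": 0,"ry": -0.003,"rz": 0.008,"jaw": 0.35}])

```text
time: 2.42
position: [0.5889, 0.0124, 0.1445]
tool_rot: [2.302, 2.137, -0.006]
ft_force: [-0.3, 0.1, 0.8]
grip_width: 0.517
```

```bash
python3 -c "
from h import *
delta([.591,.0185,.078],-3.8)
ci=camera_info('wrist')
cv2.imwrite('pics/w3.png',get_image('wrist')[:,:,::-1])
np.save('ciw3.npy',ci,allow_pickle=True)
"
```

```text
t [0.0064 0.0017 0.0664] r [-0.0018  0.0032 -0.0082]
time 2.42 pos [0.5889 0.0124 0.1445] yawY -4.271561060004052 z [-0.002  -0.0031 -1.    ] F [-0.3019  0.0704  0.8266] w 0.5167096092805873 q [ 0.4794  0.3087 -0.6497  1.6872  0.2003  1.2149 -0.2928]
```

View pics/w3.png

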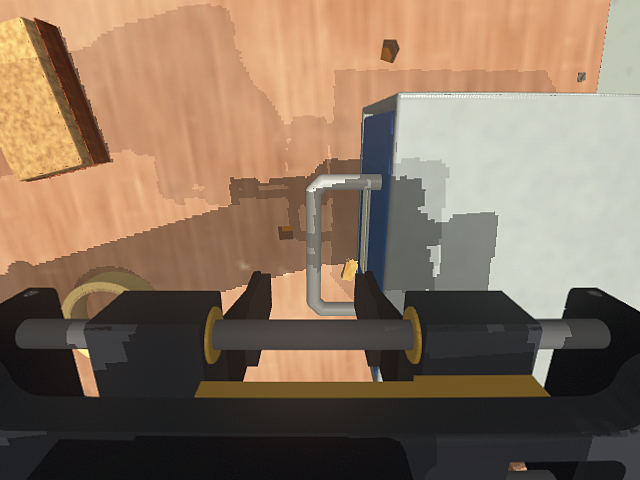

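carry_out(commands=[{"tx": 0.005,"ty": 0.0015,"tz": 0,"rx": -0.001,"ry": 0.003,"rz": -0.008,"jaw": 0.35},{"tx": 0.005,"ty": 0.0015,"tz": 0,"rx": -0.001,"ry": 0.003,"rz": -0.008,"jaw": 0.35},{"tx": 0.005,"ty": 0.0015,"tz": 0.01,"rx": -0.001,"ry": 0.003,"rz": -0.008,"jaw": 0.35},{"tx": 0.005,"ty": 0.0015,"tz": 0.025,"rx": -0.001,"ry": 0.003,"rz": -0.008,"jaw": 0.35},{"tx": 0.005,"ty": 0.0015,"tz": 0.04,"rx": -0.001,"ry": 0.003,"rz": -0.008,"jaw": 0.35},{"tx": 0.005,"ty": 0.0015,"tz": 0.055,"rx": -0.001,"ry": 0.003,"rz": -0.008,"jaw": 0.35},{"tx": 0.005,"ty": 0.0015,"tz": 0.065,"rx": -0.001,"ry": 0.003,"rz": -0.008,"jaw": 0.35},{"tx": 0.005,"ty": 0.0015,"tz": 0.066,"rx": -0.001,"ry": 0.003,"rz": -0.008,"jaw": 0.35},{"tx": 0.005,"ty": 0.0015,"tz": 0.066,"rx": -0.001,"ry": 0.003,"rz": -0.008,"jaw": 0.35}])

```text
time: 3.6
position: [0.5919, 0.0177, 0.0798]
tool_rot: [2.293, 2.146, 0.002]
ft_force: [-0.1, 0.7, -0.0]
grip_width: 0.35
```

```bash
python3 -c "
from h import *
delta([.591,.0185,.078],-3.8)
ci=camera_info('wrist')
cv2.imwrite('pics/w4.png',get_image('wrist')[:,:,::-1])
np.save('ciw4.npy',ci,allow_pickle=True)
"
```

```text
t [ 0.0008 -0.0009  0.0018] r [ 0.0016 -0.      0.0004]
time 3.6 pos [0.5919 0.0177 0.0798] yawY -3.7751437242313397 z [ 0.0016 -0.0001 -1.    ] F [-0.1044  0.6757 -0.0395] w 0.3501618556128776 q [ 0.454   0.3779 -0.6348  1.7466  0.2488  1.0969 -0.3273]
```

View pics/w4.png

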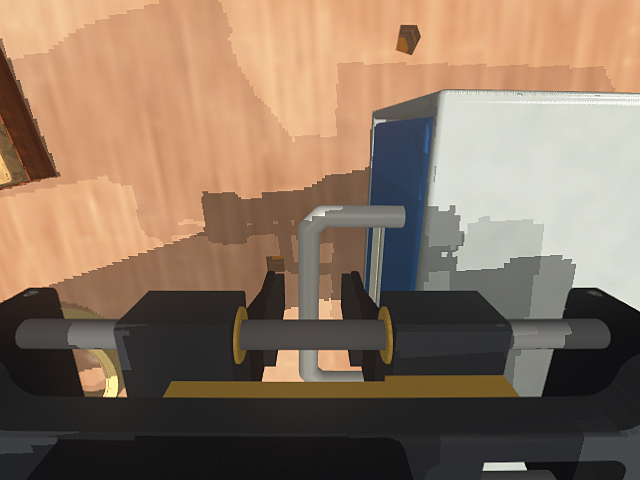

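carry_out(commands=[{"tx": 0,"ty": 0,"tz": 0.001,"rx": 0,"ry": 0,"rz": 0,"jaw": 0},{"tx": 0,"ty": 0,"tz": 0.001,"rx": 0,"ry": 0,"rz": 0,"jaw": 0},{"tx": 0,"ty": 0,"tz": 0.001,"rx": 0,"ry": 0,"rz": 0,"jaw": 0},{"tx": 0,"ty": 0,"tz": 0.001,"rx": 0,"ry": 0,"rz": 0,"jaw": 0},{"tx": 0,"ty": 0,"tz": 0.001,"rx": 0,"ry": 0,"rz": 0,"jaw": 0}], grip_force=20)

```text
time: 4.28
position: [0.5897, 0.0176, 0.0786]
tool_rot: [-2.292, -2.146, 0.004]
ft_force: [-6.3, -0.3, 5.2]
grip_width: 0.107
```

carry_out(commands=[{"tx": 0,"ty": -0.003,"tz": 0,"rx": 0,"ry": 0,"rz": 0,"jaw": 0},{"tx": 0,"ty": -0.009,"tz": 0,"rx": 0,"ry": 0,"rz": 0,"jaw": 0},{"tx": 0,"ty": -0.018,"tz": 0,"rx": 0,"ry": 0,"rz": 0,"jaw": 0},{"tx": 0,"ty": -0.03,"tz": 0,"rx": 0,"ry": 0,"rz": 0,"jaw": 0},{"tx": 0,"ty": -0.044,"tz": 0,"rx": 0,"ry": 0,"rz": 0,"jaw": 0},{"tx": 0,"ty": -0.058,"tz": 0,"rx": 0,"ry": 0,"rz": 0,"jaw": 0},{"tx": 0,"ty": -0.072,"tz": 0,"rx": 0,"ry": 0,"rz": 0,"jaw": 0},{"tx": 0,"ty": -0.086,"tz": 0,"rx": 0,"ry": 0,"rz": 0,"jaw": 0},{"tx": 0,"ty": -0.099,"tz": 0,"rx": 0,"ry": 0,"rz": 0,"jaw": 0},{"tx": 0,"ty": -0.11,"tz": 0,"rx": 0,"ry": 0,"rz": 0,"jaw": 0},{"tx": 0,"ty": -0.119,"tz": 0,"rx": 0,"ry": 0,"rz": 0,"jaw": 0},{"tx": 0,"ty": -0.125,"tz": 0,"rx": 0,"ry": 0,"rz": 0,"jaw": 0}])

```text
time: 5.78
position: [0.4662, 0.0267, 0.0786]
tool_rot: [2.293, 2.147, 0.002]
ft_force: [3.3, 4.4, -1.1]
grip_width: 0.103
```

```bash
python3 -c "
from h import *
stat()
cv2.imwrite('pics/t5.png',get_image('top')[:,:,::-1])
"
```

```text
time 5.78 pos [0.46622261 0.02668423 0.07855786] yawY -3.7567836405485253 z [ 1.23775546e-03  7.55889065e-04 -9.99998948e-01] F [ 3.29771024  4.36313458 -1.12226206] w 0.10287618665500774 q [ 0.55501341  0.10305595 -0.69153123  2.03961423  0.07626633  1.02244859
 -0.23919905]
```

View pics/t5.png

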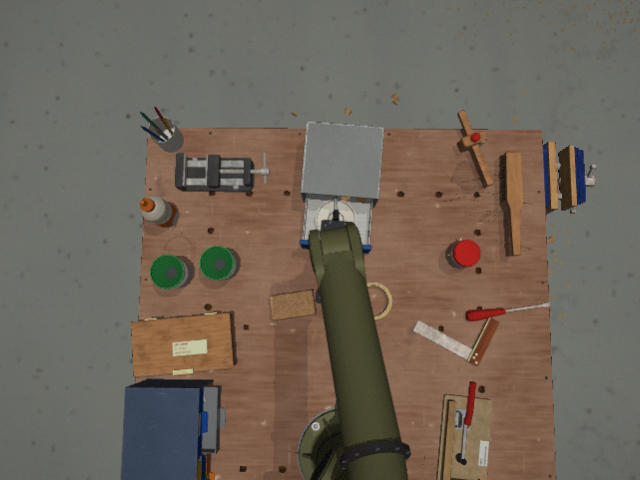

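The drawer is about 125 mm out and the dish is visible at (336,213). Next I pull slowly to the stop.

carry_out(commands=[{"tx": 0,"ty": -0.004,"tz": 0,"rx": 0,"ry": 0,"rz": 0,"jaw": 0},{"tx": 0,"ty": -0.008,"tz": 0,"rx": 0,"ry": 0,"rz": 0,"jaw": 0},{"tx": 0,"ty": -0.011,"tz": 0,"rx": 0,"ry": 0,"rz": 0,"jaw": 0},{"tx": 0,"ty": -0.014,"tz": 0,"rx": 0,"ry": 0,"rz": 0,"jaw": 0},{"tx": 0,"ty": -0.016,"tz": 0,"rx": 0,"ry": 0,"rz": 0,"jaw": 0},{"tx": 0,"ty": -0.018,"tz": 0,"rx": 0,"ry": 0,"rz": 0,"jaw": 0},{"tx": 0,"ty": -0.019,"tz": 0,"rx": 0,"ry": 0,"rz": 0,"jaw": 0}])

```text
time: 6.7
position: [0.4502, 0.0279, 0.0786]
tool_rot: [2.291, 2.145, 0.01]
ft_force: [11.1, 5.0, -10.5]
grip_width: 0.104
```

carry_out(commands=[{"tx": 0,"ty": 0.004,"tz": 0,"rx": 0,"ry": 0,"rz": 0,"jaw": 0.35},{"tx": 0,"ty": 0.004,"tz": 0,"rx": 0,"ry": 0,"rz": 0,"jaw": 0.35},{"tx": 0,"ty": 0.004,"tz": 0,"rx": 0,"ry": 0,"rz": 0,"jaw": 0.35},{"tx": 0,"ty": 0.004,"tz": 0,"rx": 0,"ry": 0,"rz": 0,"jaw": 0.35},{"tx": 0,"ty": 0.004,"tz": -0.01,"rx": 0,"ry": 0,"rz": 0,"jaw": 0.35},{"tx": 0,"ty": 0.004,"tz": -0.03,"rx": 0,"ry": 0,"rz": 0,"jaw": 0.35},{"tx": 0,"ty": 0.004,"tz": -0.06,"rx": 0,"ry": 0,"rz": 0,"jaw": 0.5},{"tx": 0,"ty": 0.004,"tz": -0.1,"rx": 0,"ry": 0,"rz": 0,"jaw": 0.5},{"tx": 0,"ty": 0.004,"tz": -0.14,"rx": 0,"ry": 0,"rz": 0,"jaw": 0.5},{"tx": 0,"ty": 0.004,"tz": -0.16,"rx": 0,"ry": 0,"rz": 0,"jaw": 0.5}])

```text
time: 7.95
position: [0.4526, 0.027, 0.2415]
tool_rot: [2.29, 2.144, 0.005]
ft_force: [-0.0, 0.9, 0.9]
grip_width: 0.498
```

```bash
python3 -c "
from h import *
delta([.50,.02,.25],86.2)
ci=camera_info('wrist')
cv2.imwrite('pics/w6.png',get_image('wrist')[:,:,::-1])
cv2.imwrite('pics/t6.png',get_image('top')[:,:,::-1])
cv2.imwrite('pics/s6.png',get_image('scene')[:,:,::-1])
np.save('ciw6.npy',ci,allow_pickle=True)
"
```

```text
t [-0.0039  0.0478 -0.0082] r [ 0.0034  0.0045 -1.5702]
time 7.95 pos [0.4526 0.027  0.2415] yawY -3.7639528486996734 z [ 0.0049 -0.001  -1.    ] F [-0.032   0.8812  0.9462] w 0.4978043062338124 q [ 0.6002 -0.1111 -0.661   1.8651 -0.0683  1.36   -0.1096]
```

View pics/w6.png

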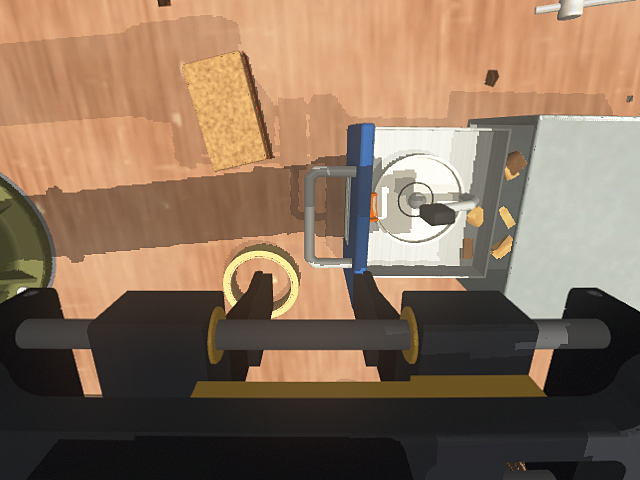

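View pics/s6.png

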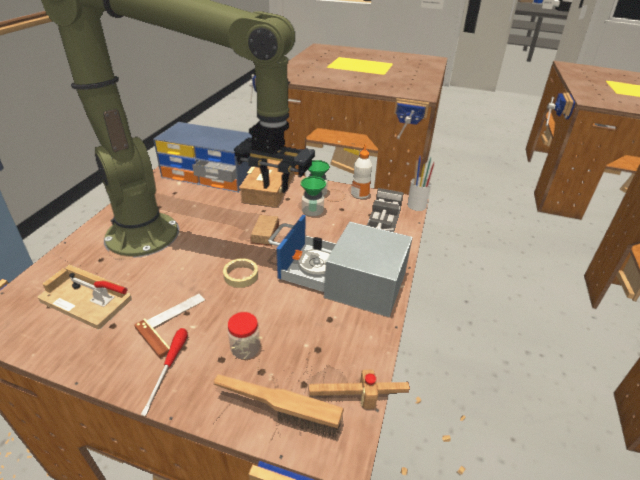

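View zoom.

```bash
python3 -c "
from h import *
im=cv2.imread('pics/w6.png')
cv2.imwrite('pics/w6z.png',cv2.resize(im[110:290,340:540],None,fx=4,fy=3.33,interpolation=cv2.INTER_CUBIC))
"
```

```text
(no output)
```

View pics/w6z.png

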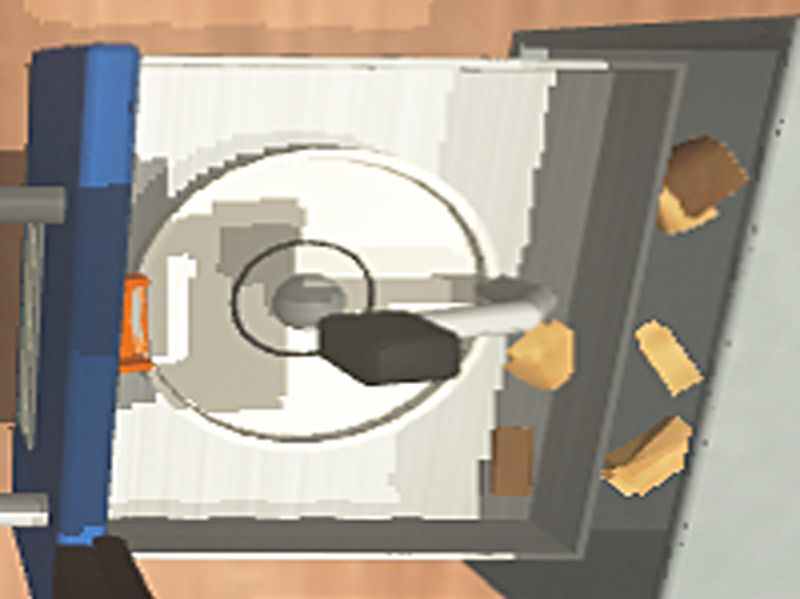

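```bash
python3 -c "
from h import *
ci=np.load('ciw6.npy',allow_pickle=True).item()
f=lambda u,v:((u+.5)/4-.5+340,(v+.5)/(599/180)-.5+110)
print('ball',onz(ci,f(310,300),.031),'ring',onz(ci,f(304,298),.025),'rim',onz(ci,f(317,296),.037))
print('spout',onz(ci,[f(136,278),f(136,370),f(136,324)],.037),'neckfoot',onz(ci,f(497,290),.037))
"
```

```text
ball [[0.57324146 0.02457162 0.031     ]] ring [[0.57335151 0.02404147 0.025     ]] rim [[0.57329933 0.02716425 0.037     ]]
spout [[0.52280342 0.03659152 0.037     ]
 [0.52244351 0.00477431 0.037     ]
 [0.52262377 0.02088226 0.037     ]] neckfoot [[0.62372178 0.02592156 0.037     ]]
```

carry_out(commands=[{"tx": 0,"ty": 0.004,"tz": 0,"rx": 0,"ry": 0,"rz": -0.13,"jaw": 0.5},{"tx": 0,"ty": 0.008,"tz": 0,"rx": 0,"ry": 0,"rz": -0.27,"jaw": 0.5},{"tx": 0,"ty": 0.012,"tz": 0,"rx": 0,"ry": 0,"rz": -0.41,"jaw": 0.5},{"tx": 0,"ty": 0.016,"tz": 0,"rx": 0,"ry": 0,"rz": -0.55,"jaw": 0.5},{"tx": 0,"ty": 0.02,"tz": 0,"rx": 0,"ry": 0,"rz": -0.69,"jaw": 0.5},{"tx": 0,"ty": 0.024,"tz": 0,"rx": 0,"ry": 0,"rz": -0.83,"jaw": 0.5},{"tx": 0,"ty": 0.028,"tz": 0,"rx": 0,"ry": 0,"rz": -0.97,"jaw": 0.5},{"tx": 0,"ty": 0.034,"tz": 0,"rx": 0,"ry": 0,"rz": -1.11,"jaw": 0.5},{"tx": 0,"ty": 0.04,"tz": 0,"rx": 0,"ry": 0,"rz": -1.25,"jaw": 0.5},{"tx": 0,"ty": 0.044,"tz": -0.004,"rx": 0,"ry": 0,"rz": -1.39,"jaw": 0.5},{"tx": -0.003,"ty": 0.048,"tz": -0.008,"rx": 0.003,"ry": 0.004,"rz": -1.52,"jaw": 0.5},{"tx": -0.003,"ty": 0.048,"tz": -0.008,"rx": 0.003,"ry": 0.004,"rz": -1.57,"jaw": 0.5}])

```text
time: 9.6
position: [0.4989, 0.0204, 0.2451]
tool_rot: [-0.101, -3.134, -0.002]
ft_force: [0.3, -0.1, -0.4]
grip_width: 0.501
```

```bash
python3 -c "
from h import *
stat()
ci=camera_info('wrist')
im=get_image('wrist')[:,:,::-1]
cv2.imwrite('pics/w7.png',im)
np.save('ciw7.npy',ci,allow_pickle=True)
print(proj(ci,[[.572,.016,.037],[.572,.016,.111]]))
"
```

```text
time 9.6 pos [0.4988882  0.02041074 0.24509036] yawY 86.30028623787636 z [-0.00567307  0.00126664 -0.99998311] F [ 0.31135526 -0.13678111 -0.36318368] w 0.5012678705986366 q [ 0.53957842  0.0193101  -0.63469994  1.75800397  0.00984055  1.37357542
  1.40920764]
[[313.29230561 266.33133961]
 [313.59288423 295.36344878]]
```

View pics/w7.png

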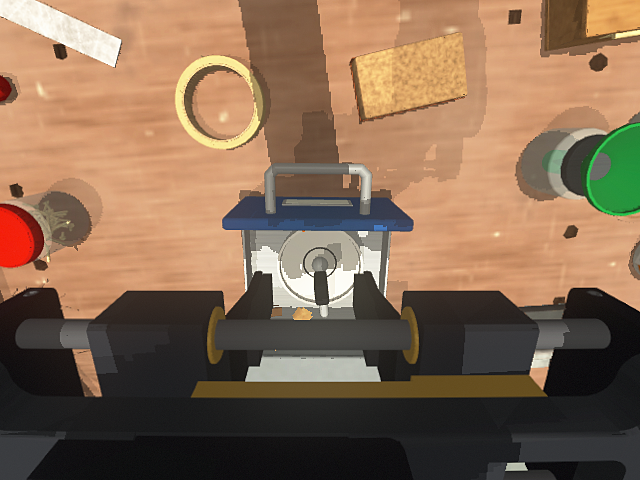

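```bash
python3 -c "
from h import *
im=cv2.imread('pics/w7.png')
cv2.imwrite('pics/w7z.png',cv2.resize(im[200:330,240:400],None,fx=5,fy=4.6,interpolation=cv2.INTER_CUBIC))
"
```

```text
(no output)
```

View pics/w7z.png

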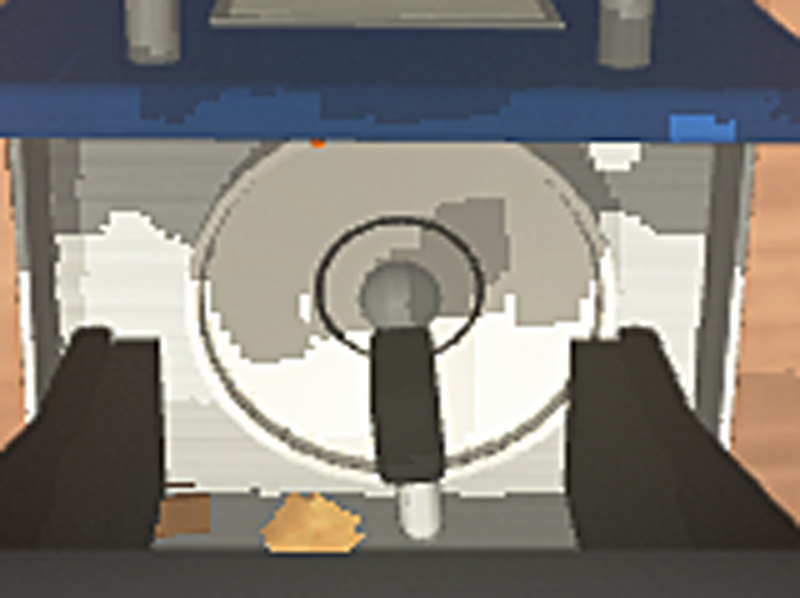

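```bash
python3 -c "
from h import *
ci=np.load('ciw7.npy',allow_pickle=True).item()
f=lambda u,v:((u+.5)/5-.5+240,(v+.5)/4.6-.5+200)
print('ball',onz(ci,f(400,293),.031),'ring',onz(ci,f(400,287),.025))
for z in(.04,.06,.077): print('neck',z,onz(ci,f(420,515),z))
print('orange',onz(ci,f(318,142),.037))
print('blocktop rear l/r',onz(ci,[f(380,475),f(443,481)],.111))
print('blocktop front l/r',onz(ci,[f(374,405),f(436,405)],.111))
c6=np.load('ciw6.npy',allow_pickle=True).item()
g=lambda u,v:((u+.5)/4-.5+340,(v+.5)/(599/180)-.5+110)
print('tri ball',tri(ci,f(400,293),c6,g(310,300)))
"
```

```text
ball [[0.57104446 0.02375371 0.031     ]] ring [[0.57176264 0.02384471 0.025     ]]
neck 0.04 [[0.6320622  0.02497182 0.04      ]]
neck 0.06 [[0.62039063 0.02493818 0.06      ]]
neck 0.077 [[0.61046979 0.02490959 0.077     ]]
orange [[0.5265716  0.00719958 0.037     ]]
blocktop rear l/r [[0.58038222 0.01746176 0.111     ]
 [0.58265227 0.02986683 0.111     ]]
blocktop front l/r [[0.56370297 0.01731913 0.111     ]
 [0.56449758 0.02941462 0.111     ]]
tri ball [0.57451261 0.02344914 0.02443554]
```

```bash
python3 -c "
from h import *
delta([.572,.0237,.15],92)"
```

```text
t [-0.0735  0.0077  0.0946] r [ 0.0011 -0.0059 -0.0984]
time 9.65 pos [0.4987 0.0205 0.245 ] yawY 86.36248292355903 z [-0.0059  0.0012 -1.    ] F [ 0.2166  0.7674 -0.4587] w 0.5040302107886104 q [ 0.5396  0.0191 -0.6349  1.7584  0.0097  1.3736  1.4101]
```

carry_out(commands=[{"tx": -0.015,"ty": 0.0015,"tz": 0.01,"rx": 0.001,"ry": -0.003,"rz": -0.03,"jaw": 0.5},{"tx": -0.04,"ty": 0.004,"tz": 0.02,"rx": 0.001,"ry": -0.006,"rz": -0.06,"jaw": 0.5},{"tx": -0.06,"ty": 0.006,"tz": 0.04,"rx": 0.001,"ry": -0.006,"rz": -0.098,"jaw": 0.5},{"tx": -0.0735,"ty": 0.0077,"tz": 0.06,"rx": 0.001,"ry": -0.006,"rz": -0.098,"jaw": 0.5},{"tx": -0.0735,"ty": 0.0077,"tz": 0.08,"rx": 0.001,"ry": -0.006,"rz": -0.098,"jaw": 0.5},{"tx": -0.0735,"ty": 0.0077,"tz": 0.094,"rx": 0.001,"ry": -0.006,"rz": -0.098,"jaw": 0.5},{"tx": -0.0735,"ty": 0.0077,"tz": 0.094,"rx": 0.001,"ry": -0.006,"rz": -0.098,"jaw": 0.5},{"tx": -0.0735,"ty": 0.0077,"tz": 0.094,"rx": 0.001,"ry": -0.006,"rz": -0.098,"jaw": 0.5}])

```text
time: 10.65
position: [0.5731, 0.0235, 0.153]
tool_rot: [-0.049, 3.137, -0.001]
ft_force: [0.1, 0.0, -0.4]
grip_width: 0.502
```

```bash
python3 -c "
from h import *
delta([.572,.0237,.078],92)
ci=camera_info('wrist')
im=get_image('wrist')[:,:,::-1]
cv2.imwrite('pics/w8.png',im)
np.save('ciw8.npy',ci,allow_pickle=True)
"
```

```text
t [0.0014 0.0003 0.075 ] r [-0.0008  0.0038 -0.0038]
time 10.65 pos [0.5731 0.0235 0.153 ] yawY 91.78435782613184 z [ 0.0038 -0.0007 -1.    ] F [ 0.1169  0.0184 -0.3993] w 0.5019255761548066 q [ 0.4712  0.2598 -0.645   1.7209  0.167   1.2123  1.3859]
```

View pics/w8.png

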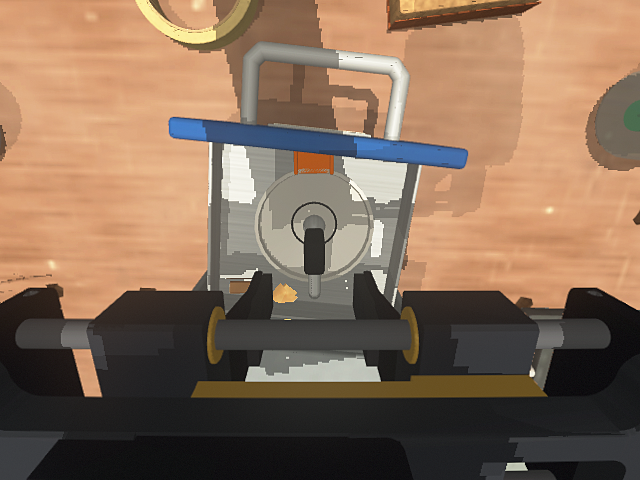

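```bash
python3 -c "
from h import *
ci=np.load('ciw8.npy',allow_pickle=True).item()
print('ring',onz(ci,(314,224.5),.025),'ball',onz(ci,(314.5,225),.031),'rim',onz(ci,(315.5,225.5),.037),'spout',onz(ci,[(313.5,163)],.037),'btop rear',onz(ci,(314,275),.111))
print(proj(ci,[[.573,.0235,.111],[.585,.0235,.111],[.561,.0235,.111]]))
"
```

```text
ring [[0.57335019 0.02381186 0.025     ]] ball [[0.57207825 0.02418623 0.031     ]] rim [[0.57077434 0.02497388 0.037     ]] spout [[0.51768465 0.02154183 0.037     ]] btop rear [[0.58361538 0.02377124 0.111     ]]
[[314.11300347 260.15458283]
 [313.52524503 276.89109187]
 [314.72063445 242.8458564 ]]
```

carry_out(commands=[{"tx": 0.001,"ty": 0.0004,"tz": 0.01,"rx": -0.001,"ry": 0.0038,"rz": -0.003,"jaw": 0.5},{"tx": 0.001,"ty": 0.0004,"tz": 0.025,"rx": -0.001,"ry": 0.0038,"rz": -0.003,"jaw": 0.5},{"tx": 0.001,"ty": 0.0004,"tz": 0.04,"rx": -0.001,"ry": 0.0038,"rz": -0.003,"jaw": 0.5},{"tx": 0.001,"ty": 0.0004,"tz": 0.055,"rx": -0.001,"ry": 0.0038,"rz": -0.003,"jaw": 0.5},{"tx": 0.001,"ty": 0.0004,"tz": 0.067,"rx": -0.001,"ry": 0.0038,"rz": -0.003,"jaw": 0.5},{"tx": 0.001,"ty": 0.0004,"tz": 0.073,"rx": -0.001,"ry": 0.0038,"rz": -0.003,"jaw": 0.5},{"tx": 0.001,"ty": 0.0004,"tz": 0.075,"rx": -0.001,"ry": 0.0038,"rz": -0.003,"jaw": 0.5},{"tx": 0.001,"ty": 0.0004,"tz": 0.075,"rx": -0.001,"ry": 0.0038,"rz": -0.003,"jaw": 0.5}])

```text
time: 11.7
position: [0.5724, 0.0239, 0.0774]
tool_rot: [0.054, -3.14, -0.001]
ft_force: [0.3, 0.1, -0.0]
grip_width: 0.501
```

```bash
python3 -c "
from h import *
delta([.572,.024,.078],92)
ci=camera_info('wrist')
im=get_image('wrist')[:,:,::-1]
cv2.imwrite('pics/w9.png',im)
np.save('ciw9.npy',ci,allow_pickle=True)
"
```

```text
t [ 0.0004  0.0001 -0.0006] r [ 0.0006 -0.0007 -0.0006]
time 11.7 pos [0.5724 0.0239 0.0774] yawY 91.96617811799055 z [-0.0007  0.0005 -1.    ] F [ 0.2638  0.1278 -0.0037] w 0.500954056099564 q [ 0.4474  0.3397 -0.627   1.7945  0.2229  1.0794  1.3465]
```

View pics/w9.png

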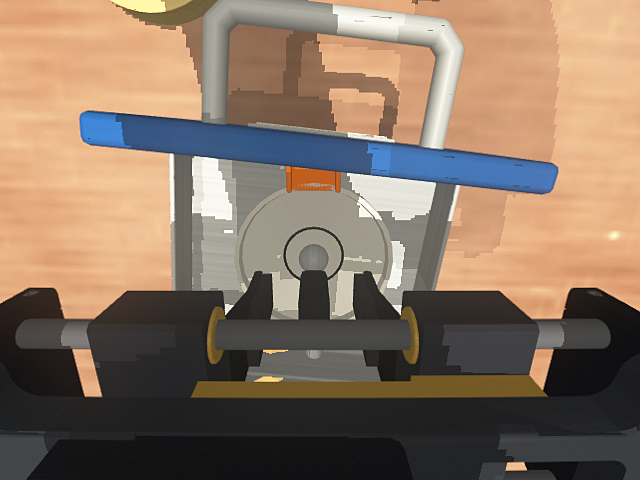

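The block, at col 314, sits midway between the fingers and the ball is in the ring. Closing now.

carry_out(commands=[{"tx": 0,"ty": 0,"tz": 0,"rx": 0,"ry": 0,"rz": 0,"jaw": 0.25},{"tx": 0,"ty": 0,"tz": 0,"rx": 0,"ry": 0,"rz": 0,"jaw": 0.25},{"tx": 0,"ty": 0,"tz": 0,"rx": 0,"ry": 0,"rz": 0,"jaw": 0.2},{"tx": 0,"ty": 0,"tz": 0,"rx": 0,"ry": 0,"rz": 0,"jaw": 0.18},{"tx": 0,"ty": 0,"tz": 0,"rx": 0,"ry": 0,"rz": 0,"jaw": 0.16},{"tx": 0,"ty": 0,"tz": 0,"rx": 0,"ry": 0,"rz": 0,"jaw": 0.14},{"tx": 0,"ty": 0,"tz": 0,"rx": 0,"ry": 0,"rz": 0,"jaw": 0.1},{"tx": 0,"ty": 0,"tz": 0,"rx": 0,"ry": 0,"rz": 0,"jaw": 0}], grip_force=35)

```text
time: 12.75
position: [0.5721, 0.0242, 0.0772]
tool_rot: [0.054, -3.14, -0.002]
ft_force: [0.4, 1.2, -0.7]
grip_width: 0.159
```

```bash
python3 -c "
from h import *
stat()
cv2.imwrite('pics/w10.png',get_image('wrist')[:,:,::-1])
"
```

```text
time 12.75 pos [0.5720791  0.0242402  0.07720157] yawY 91.97681287724731 z [-1.22328266e-03  9.84262091e-04 -9.99998767e-01] F [ 0.37149333  1.17663841 -0.68349898] w 0.15889275105565692 q [ 0.44730728  0.3399147  -0.62726482  1.79495995  0.22250266  1.07931028
  1.34648759]
```

View pics/w10.png

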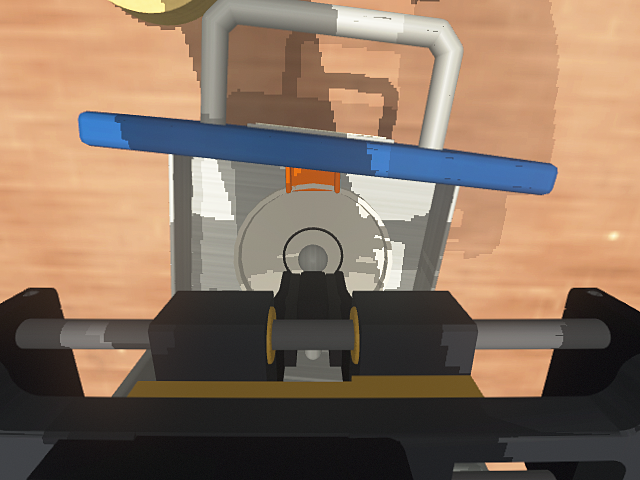

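carry_out(commands=[{"tx": 0,"ty": 0,"tz": -0.002,"rx": 0,"ry": 0,"rz": 0,"jaw": 0},{"tx": 0,"ty": 0,"tz": -0.006,"rx": 0,"ry": 0,"rz": 0,"jaw": 0},{"tx": 0,"ty": 0,"tz": -0.013,"rx": 0,"ry": 0,"rz": 0,"jaw": 0},{"tx": 0,"ty": 0,"tz": -0.023,"rx": 0,"ry": 0,"rz": 0,"jaw": 0},{"tx": 0,"ty": 0,"tz": -0.035,"rx": 0,"ry": 0,"rz": 0,"jaw": 0},{"tx": 0,"ty": 0,"tz": -0.05,"rx": 0,"ry": 0,"rz": 0,"jaw": 0},{"tx": 0,"ty": 0,"tz": -0.066,"rx": 0,"ry": 0,"rz": 0,"jaw": 0},{"tx": 0,"ty": 0,"tz": -0.083,"rx": 0,"ry": 0,"rz": 0,"jaw": 0},{"tx": 0,"ty": 0,"tz": -0.1,"rx": 0,"ry": 0,"rz": 0,"jaw": 0},{"tx": 0,"ty": 0,"tz": -0.115,"rx": 0,"ry": 0,"rz": 0,"jaw": 0},{"tx": 0,"ty": 0,"tz": -0.128,"rx": 0,"ry": 0,"rz": 0,"jaw": 0},{"tx": 0,"ty": 0,"tz": -0.137,"rx": 0,"ry": 0,"rz": 0,"jaw": 0}])

```text
time: 14.3
position: [0.5724, 0.0238, 0.215]
tool_rot: [0.054, -3.14, -0.001]
ft_force: [1.3, -1.3, -2.6]
grip_width: 0.155
```

carry_out(commands=[{"tx": 0,"ty": 0,"tz": -0.005,"rx": 0,"ry": 0,"rz": 0,"jaw": 0},{"tx": 0,"ty": 0,"tz": -0.007,"rx": 0,"ry": 0,"rz": 0,"jaw": 0},{"tx": 0,"ty": 0,"tz": -0.007,"rx": 0,"ry": 0,"rz": 0,"jaw": 0}])

```text
time: 14.68
position: [0.5721, 0.0238, 0.2208]
tool_rot: [0.054, -3.139, -0.001]
ft_force: [0.1, 1.1, -3.3]
grip_width: 0.155
```

```bash
python3 -c "
from h import *
a=np.radians(86.2); d=np.array([np.cos(a),np.sin(a)])
m=np.array([.469,.309])-.066*d; print('dish mid target',m)
delta([m[0],m[1],.22],-3.8)
ci=camera_info('wrist');np.save('ciw11.npy',ci,allow_pickle=True)
cv2.imwrite('pics/w11.png',get_image('wrist')[:,:,::-1])
cv2.imwrite('pics/s11.png',get_image('scene')[:,:,::-1])
"
```

```text
dish mid target [0.46462592 0.2431451 ]
t [0.0999 0.2229 0.0012] r [-0.001  -0.002   1.6714]
time 14.68 pos [0.5721 0.0238 0.2208] yawY 91.96269583200824 z [-0.0019  0.0006 -1.    ] F [ 0.1212  1.0614 -3.2524] w 0.155469147277474 q [ 0.4836  0.2125 -0.6537  1.6309  0.1311  1.3447  1.4162]
```

View pics/w11.png

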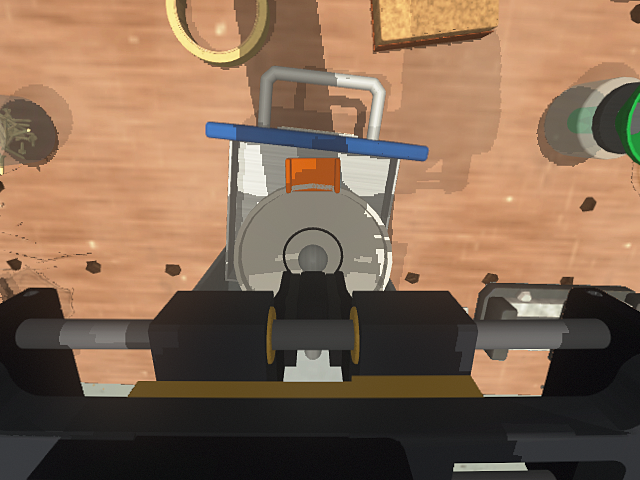

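View pics/s11.png

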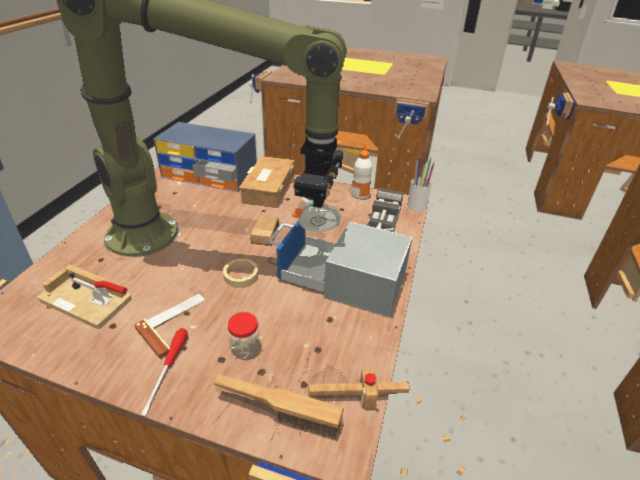

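carry_out(commands=[{"tx": 0.001,"ty": 0.002,"tz": 0,"rx": 0,"ry": 0,"rz": 0.016,"jaw": 0},{"tx": 0.0035,"ty": 0.008,"tz": 0,"rx": 0,"ry": 0,"rz": 0.062,"jaw": 0},{"tx": 0.008,"ty": 0.0175,"tz": 0,"rx": 0,"ry": 0,"rz": 0.13,"jaw": 0},{"tx": 0.013,"ty": 0.029,"tz": 0,"rx": 0,"ry": 0,"rz": 0.217,"jaw": 0},{"tx": 0.019,"ty": 0.042,"tz": 0,"rx": 0,"ry": 0,"rz": 0.314,"jaw": 0},{"tx": 0.025,"ty": 0.056,"tz": 0,"rx": 0,"ry": 0,"rz": 0.418,"jaw": 0},{"tx": 0.031,"ty": 0.0695,"tz": 0,"rx": 0,"ry": 0,"rz": 0.522,"jaw": 0},{"tx": 0.037,"ty": 0.0825,"tz": 0,"rx": 0,"ry": 0,"rz": 0.619,"jaw": 0},{"tx": 0.042,"ty": 0.094,"tz": 0,"rx": 0,"ry": 0,"rz": 0.705,"jaw": 0},{"tx": 0.0465,"ty": 0.103,"tz": 0,"rx": 0,"ry": 0,"rz": 0.774,"jaw": 0},{"tx": 0.049,"ty": 0.1095,"tz": 0,"rx": 0,"ry": 0,"rz": 0.82,"jaw": 0},{"tx": 0.05,"ty": 0.1115,"tz": 0,"rx": 0,"ry": 0,"rz": 0.836,"jaw": 0}])

```text
time: 16.27
position: [0.5181, 0.1342, 0.2213]
tool_rot: [-1.225, -2.891, -0.0]
ft_force: [0.2, -0.8, -3.1]
grip_width: 0.159
```

```bash
python3 -c "
from h import *
delta([.4646,.2431,.22],-3.8)
ci=camera_info('wrist');np.save('ciw12.npy',ci,allow_pickle=True)
cv2.imwrite('pics/w12.png',get_image('wrist')[:,:,::-1])
stat()
"
```

```text
t [0.1155 0.0374 0.0014] r [-0.0011 -0.0011  0.8357]
time 16.27 pos [0.5181 0.1342 0.2213] yawY 44.0841507221121 z [-0.0014  0.0006 -1.    ] F [ 0.2443 -0.7842 -3.0754] w 0.15864817197044997 q [ 0.3149  0.1217 -0.6625  1.7176  0.0759  1.3296  0.4071]
time 16.32 pos [0.5181 0.1341 0.2213] yawY 44.065620266058275 z [-0.0014  0.0006 -1.    ] F [ 0.9774  0.2925 -2.0334] w 0.15660390418330064 q [ 0.3149  0.1218 -0.6624  1.7176  0.076   1.3296  0.4069]
```

View pics/w12.png

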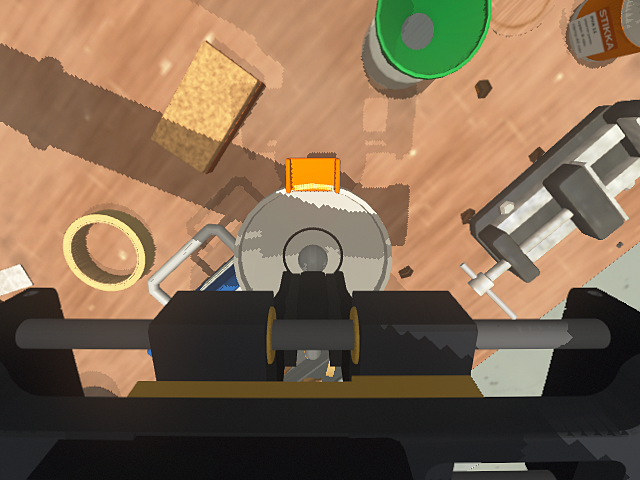

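Halfway there, the ball is centred in the ring at (313,258) and the spout at (313,160) is in line with the tool. Continuing with the second half.

carry_out(commands=[{"tx": 0.002,"ty": 0.0007,"tz": 0,"rx": 0,"ry": 0,"rz": 0.016,"jaw": 0},{"tx": 0.0085,"ty": 0.0028,"tz": 0,"rx": 0,"ry": 0,"rz": 0.062,"jaw": 0},{"tx": 0.018,"ty": 0.0058,"tz": 0,"rx": 0,"ry": 0,"rz": 0.13,"jaw": 0},{"tx": 0.03,"ty": 0.0097,"tz": 0,"rx": 0,"ry": 0,"rz": 0.217,"jaw": 0},{"tx": 0.0435,"ty": 0.014,"tz": 0,"rx": 0,"ry": 0,"rz": 0.314,"jaw": 0},{"tx": 0.0578,"ty": 0.0187,"tz": 0,"rx": 0,"ry": 0,"rz": 0.418,"jaw": 0},{"tx": 0.072,"ty": 0.0233,"tz": 0,"rx": 0,"ry": 0,"rz": 0.522,"jaw": 0},{"tx": 0.0856,"ty": 0.0277,"tz": 0,"rx": 0,"ry": 0,"rz": 0.619,"jaw": 0},{"tx": 0.0975,"ty": 0.0316,"tz": 0,"rx": 0,"ry": 0,"rz": 0.705,"jaw": 0},{"tx": 0.107,"ty": 0.0346,"tz": 0,"rx": 0,"ry": 0,"rz": 0.774,"jaw": 0},{"tx": 0.1132,"ty": 0.0367,"tz": 0,"rx": 0,"ry": 0,"rz": 0.82,"jaw": 0},{"tx": 0.1155,"ty": 0.0374,"tz": 0,"rx": 0,"ry": 0,"rz": 0.836,"jaw": 0}])

```text
time: 17.82
position: [0.465, 0.2427, 0.2214]
tool_rot: [-2.294, -2.145, 0.001]
ft_force: [0.6, -0.5, -2.2]
grip_width: 0.161
```

```bash
python3 -c "
from h import *
ci=camera_info('wrist');np.save('ciw13.npy',ci,allow_pickle=True)
cv2.imwrite('pics/w13.png',get_image('wrist')[:,:,::-1])
cv2.imwrite('pics/t13.png',get_image('top')[:,:,::-1])
delta([.4646,.2431,.183],-3.8)
s=ctrl.get_state();T=Rn.from_rotvec(s['tool_rot']);p=s['position']
tip=p+T.apply([.066,0,.040]);print('tip',tip,proj(ci,tip))
print('funnel px pred',proj(ci,[[.469,.309,.110]]))
"
```

```text
t [ 0.0006 -0.0005  0.0384] r [-0.0012 -0.0004 -0.0003]
time 17.93 pos [0.4651 0.2424 0.2214] yawY -3.8188043849081343 z [-0.0012  0.0005 -1.    ] F [-0.1746 -0.1    -3.2853] w 0.1609322859647612 q [ 0.1399  0.099  -0.7076  1.7405  0.0652  1.3271 -0.6477]
tip [0.4694 0.3083 0.1815] [[311.617  157.4834]]
funnel px pred [[311.4268 149.6117]]
```

View pics/w13.png

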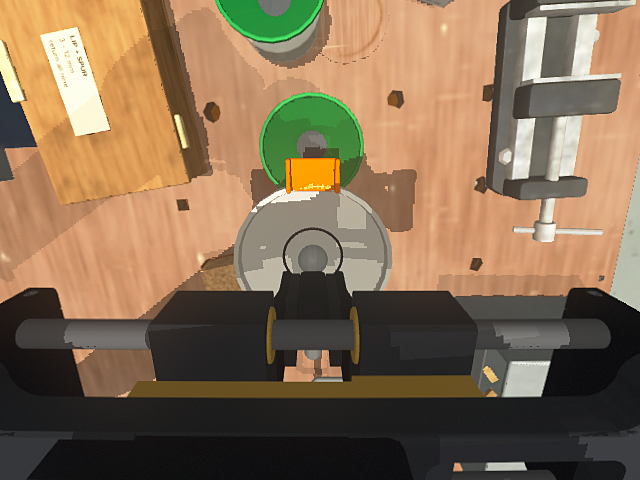

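View pics/t13.png

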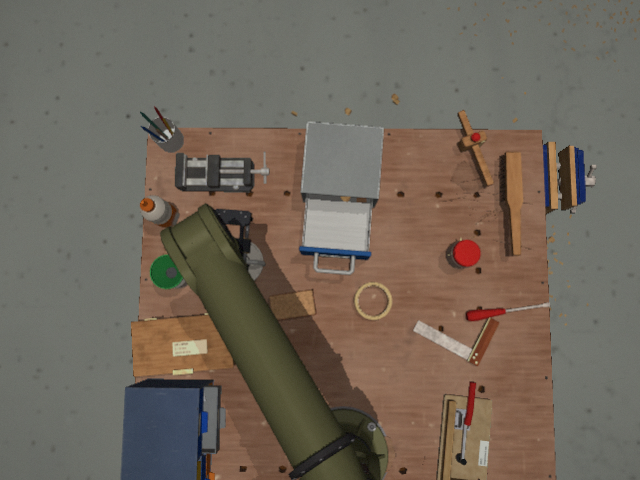

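carry_out(commands=[{"tx": 0.0005,"ty": -0.0004,"tz": 0.001,"rx": -0.001,"ry": 0,"rz": 0,"jaw": 0},{"tx": 0.001,"ty": -0.0004,"tz": 0.004,"rx": -0.001,"ry": 0,"rz": 0,"jaw": 0},{"tx": 0.0015,"ty": -0.0004,"tz": 0.009,"rx": -0.001,"ry": 0,"rz": 0,"jaw": 0},{"tx": 0.002,"ty": -0.0004,"tz": 0.015,"rx": -0.001,"ry": 0,"rz": 0,"jaw": 0},{"tx": 0.0025,"ty": -0.0004,"tz": 0.021,"rx": -0.001,"ry": 0,"rz": 0,"jaw": 0},{"tx": 0.0025,"ty": -0.0004,"tz": 0.027,"rx": -0.001,"ry": 0,"rz": 0,"jaw": 0},{"tx": 0.0025,"ty": -0.0004,"tz": 0.032,"rx": -0.001,"ry": 0,"rz": 0,"jaw": 0},{"tx": 0.0025,"ty": -0.0004,"tz": 0.035,"rx": -0.001,"ry": 0,"rz": 0,"jaw": 0},{"tx": 0.0025,"ty": -0.0004,"tz": 0.036,"rx": -0.001,"ry": 0,"rz": 0,"jaw": 0},{"tx": 0.0025,"ty": -0.0004,"tz": 0.036,"rx": -0.001,"ry": 0,"rz": 0,"jaw": 0}])

```text
time: 19.18
position: [0.4648, 0.2451, 0.1855]
tool_rot: [-2.294, -2.145, -0.001]
ft_force: [-0.5, 0.2, -2.5]
grip_width: 0.156
```

```bash
python3 -c "
from h import *
def rim(im,ci):
    h=rgb2hsv(im);g=(h[...,0]>45)&(h[...,0]<85)&(h[...,1]>100)
    for c in blobs(g,800)[:2]:
        m=np.unique(cv2.convexHull(c)[:,0,:],axis=0)
        print('bbox',cv2.boundingRect(c))
        yield c
ci=camera_info('wrist');np.save('ciw14.npy',ci,allow_pickle=True)
im=get_image('wrist')
cv2.imwrite('pics/w14.png',im[:,:,::-1])
im2=get_image('scene');cv2.imwrite('pics/s14.png',im2[:,:,::-1]);cv2.imwrite('pics/s14z.png',cv2.resize(im2[150:290,240:440],None,fx=4,fy=4,interpolation=cv2.INTER_CUBIC)[:,:,::-1])
from scipy.optimize import least_squares
for name,I,C in(('w13',cv2.imread('pics/w13.png')[:,:,::-1],np.load('ciw13.npy',allow_pickle=True).item()),('w14',im,ci)):
    for c in rim(I,C):
        P=onz(C,c[:,0,:],.110)[:,:2]
        # circle of R 42 mm to outer points (robust)
        for R in (None,.042):
            f=(lambda v:np.hypot(*(P-v[:2]).T)-(R or v[2]))
            r=least_squares(f,[P[:,0].mean(),P[:,1].mean(),.042],loss='cauchy',f_scale=.0007); print(name,R,r.x,np.median(abs(r.fun)))
delta([.4646,.2431,.183],-3.8)
s=ctrl.get_state();T=Rn.from_rotvec(s['tool_rot']);p=s['position']
tip=p+T.apply([.066,0,.040]);print('tip',tip,proj(ci,tip))
"
```

```text
bbox (260, 92, 104, 96)
w13 None [0.4688422  0.31056241 0.04078744] 0.0005716306052473974
w13 0.042 [0.46888971 0.30924512 0.042     ] 0.0021069694912717943
bbox (215, 0, 109, 43)
w13 None [0.44696165 0.42758755 0.04023797] 0.0004538133073407752
w13 0.042 [0.44793397 0.44613719 0.042     ] 0.008446976130020753
bbox (252, 90, 120, 104)
w14 None [0.46876758 0.31046666 0.04088835] 0.0003103414003691671
w14 0.042 [0.46862015 0.30921095 0.042     ] 0.0014125702720574132
bbox (208, 0, 110, 34)
w14 None [0.44725223 0.42661432 0.03967685] 0.0005058002772627759
w14 0.042 [0.43206805 0.36414047 0.042     ] 0.006216333422410049
t [-0.002  -0.0002  0.0027] r [ 0.0001 -0.0006 -0.0007]
time 19.27 pos [0.4649 0.2451 0.1857] yawY -3.838371339225628 z [ 0.0002  0.0006 -1.    ] F [ 0.1006  0.7584 -2.7969] w 0.15777540965804082 q [ 0.1292  0.1278 -0.7102  1.7883  0.0871  1.2568 -0.6708]
tip [0.4693 0.311  0.1457] [[311.584  157.0018]]
```

View pics/w14.png

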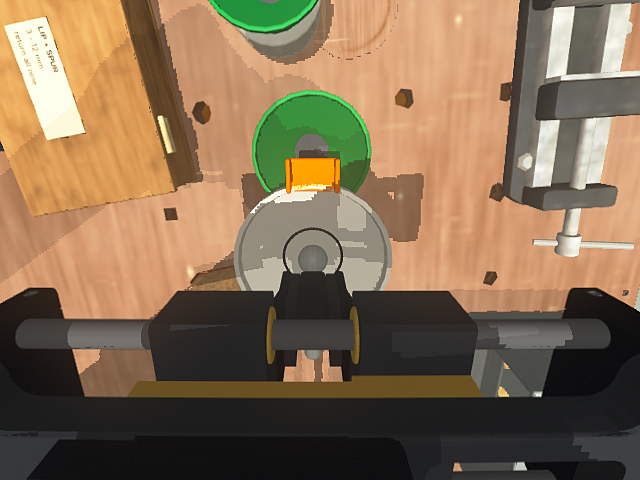

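View pics/s14z.png

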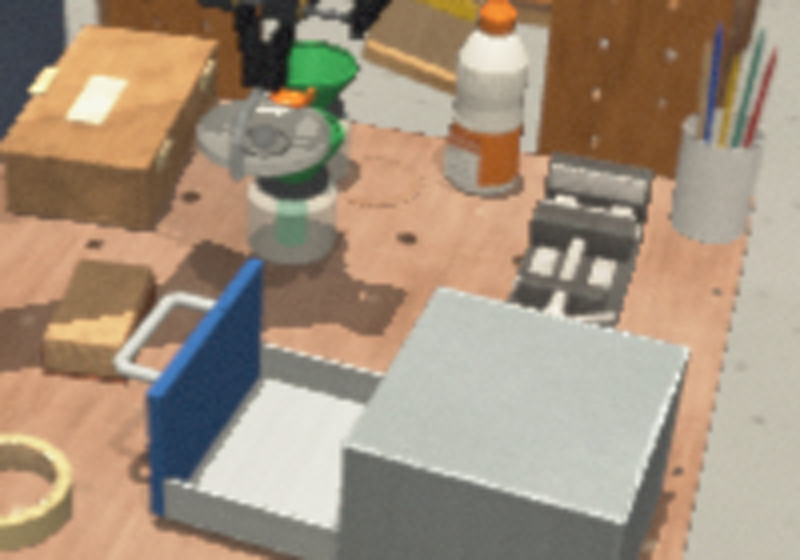

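carry_out(commands=[{"tx": -0.0003,"ty": 0,"tz": 0.001,"rx": 0,"ry": 0,"rz": 0,"jaw": 0},{"tx": -0.0003,"ty": 0,"tz": 0.002,"rx": 0,"ry": 0,"rz": 0,"jaw": 0},{"tx": -0.0003,"ty": 0,"tz": 0.003,"rx": 0,"ry": 0,"rz": 0,"jaw": 0},{"tx": -0.0003,"ty": 0,"tz": 0.003,"rx": 0,"ry": 0,"rz": 0,"jaw": 0},{"tx": -0.0003,"ty": 0,"tz": 0.003,"rx": 0,"ry": 0,"rz": 0,"jaw": 0},{"tx": -0.0003,"ty": 0,"tz": 0.003,"rx": 0,"ry": 0,"rz": 0,"jaw": 0},{"tx": -0.0003,"ty": 0,"tz": 0.003,"rx": 0,"ry": 0,"rz": 0,"jaw": 0}])

```text
time: 20.15
position: [0.4648, 0.2447, 0.1825]
tool_rot: [-2.294, -2.145, -0.0]
ft_force: [0.1, -0.4, -2.3]
grip_width: 0.157
```

```bash
python3 -c "
from h import *
ci=camera_info('wrist')
cv2.imwrite('pics/w15.png',get_image('wrist')[:,:,::-1])
s=ctrl.get_state();T=Rn.from_rotvec(s['tool_rot']);p=s['position']
tip=p+T.apply([.066,0,.040]);print('tip',tip,proj(ci,tip),s['qd'].round(4));stat()
# drawer check: handle in top view vs start
ct=camera_info('top');print(onz(ct,[(334,270)],.097))
"
```

```text
tip [0.46915115 0.31060204 0.1424824 ] [[311.43169987 157.06644009]] [ 0.0014 -0.0012 -0.     -0.     -0.0006 -0.0001  0.0002]
time 20.2 pos [0.46474291 0.24473021 0.18245075] yawY -3.838007015422777 z [-2.38218319e-04  4.96457369e-04 -9.99999848e-01] F [-0.06828067 -0.48987177 -3.06258963] w 0.15504737869572371 q [ 0.1289747   0.13015876 -0.70988803  1.79283318  0.08865493  1.25091072
 -0.67164122]
[[0.45485667 0.0250473  0.097     ]]
```

View pics/w15.png

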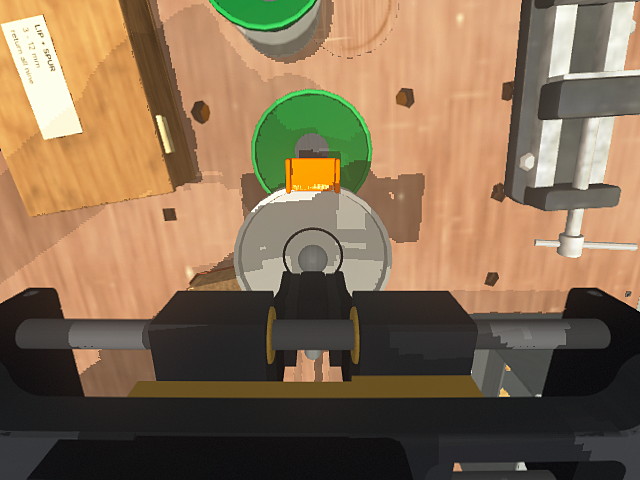

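```bash
python3 -c "
from h import *
a=cv2.imread('pics/t0.png') if False else cv2.imread('pics/top0.png');b=cv2.imread('pics/t13.png')
cv2.imwrite('pics/cmp.png',np.hstack([cv2.resize(x,None,fx=6,fy=6,interpolation=cv2.INTER_CUBIC) for x in (a[185:225,310:365],b[240:280,305:360])]))
c6=np.load('ciw6.npy',allow_pickle=True).item();c7=np.load('ciw8.npy',allow_pickle=True).item()
c2=np.load('ciw2.npy',allow_pickle=True).item();c3=np.load('ciw3.npy',allow_pickle=True).item()
for n,c,i in(('w2',c2,0),('w3',c3,0),('w6',c6,0)):
    im=cv2.cvtColor(cv2.imread(f'pics/{n}.png'),cv2.COLOR_BGR2HSV)
    for r in (215,240): print(n,r,im[r,295:330,1].tolist())
"
```

```text
w2 215 [115, 112, 112, 110, 113, 111, 111, 110, 111, 114, 117, 47, 19, 28, 29, 25, 26, 21, 27, 29, 25, 25, 19, 104, 107, 112, 109, 112, 111, 112, 108, 109, 106, 106, 108]
w2 240 [111, 112, 111, 110, 108, 108, 110, 114, 115, 112, 120, 19, 20, 29, 25, 24, 25, 20, 21, 24, 19, 21, 41, 119, 108, 105, 109, 111, 110, 108, 104, 110, 105, 104, 102]
w3 215 [109, 108, 107, 106, 108, 109, 110, 111, 112, 111, 122, 10, 21, 24, 21, 19, 22, 23, 21, 25, 20, 25, 23, 24, 21, 18, 98, 110, 111, 107, 109, 107, 104, 105, 106]
w3 240 [107, 109, 107, 106, 105, 106, 110, 107, 107, 107, 119, 10, 21, 25, 27, 19, 23, 25, 25, 23, 25, 25, 25, 24, 23, 15, 105, 108, 103, 105, 104, 102, 104, 104, 104]
w6 215 [109, 114, 111, 113, 113, 111, 111, 118, 124, 47, 19, 23, 25, 22, 18, 24, 22, 19, 21, 43, 124, 107, 110, 107, 107, 104, 110, 107, 103, 107, 107, 104, 104, 102, 102]
w6 240 [112, 115, 115, 111, 112, 114, 114, 111, 115, 53, 19, 27, 23, 24, 22, 24, 23, 25, 15, 85, 112, 110, 109, 110, 109, 107, 107, 106, 105, 107, 106, 108, 107, 108, 106]
```

View pics/cmp.png

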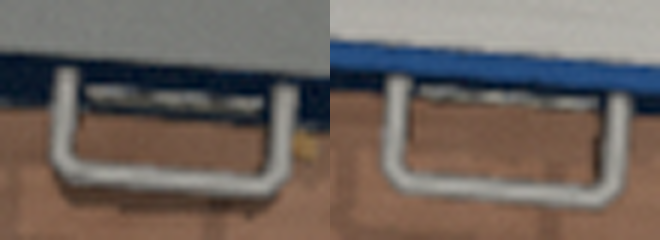

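```bash
python3 -c "
from h import *
d=np.array([np.cos(np.radians(-3.8)),np.sin(np.radians(-3.8))])
for n,u in(('w2',311.7),('w3',313.2),('w6',308.8)):
    C=np.load('ci'+n+'.npy',allow_pickle=True).item();X=onz(C,(u,240),.1)[0];print(n,X,(X[:2]-[.7219,.0065])@d)
# top: bar middle px (left/right bar) in crops
ct=camera_info('top')
f=lambda u,v,x0,y0:((u+.5)/6-.5+x0,(v+.5)/6-.5+y0)
A=onz(ct,[f(70,170,310,185),f(270,187,310,185)],.1).mean(0);B=onz(ct,[f(400,181,250,240),f(605,198,250,240)],.1).mean(0)
print(A,B,(A[:2]-B[:2])@d)
"
```

```text
w2 [0.59026944 0.01424502 0.1       ] -0.1318544537750947
w3 [0.59089674 0.02509888 0.1       ] -0.1319478617588992
w6 [0.44907368 0.00773723 0.1       ] -0.272308502645645
[0.59131893 0.01648874 0.1       ] [0.45181376 0.0266915  0.1       ] 0.13987463118326574
```

The drawer travel measures 140 mm from both the top and wrist cameras, so it is at its stop. Everything else checks out, so I hand in.

```bash
python3 -c "
from bench import ctrl
print(ctrl.close_job())"
```

```text
the job is handed in; nothing more can be done
None
```

I pulled the blue drawer out to its stop and left it open, then lifted the white dish level by its black grip. I carried it to the right-hand one of the two green funnels and gave it the quarter turn. I handed the job in at about 20 s with the dish held still over the funnel.

Last checks, all at or just before hand-in:
- **Drawer:** it moved 139.9 mm by the top camera and 140.4 mm by the wrist camera, against a stop at 140 mm. The arm felt about 11 N at the end of the pull.
- **Spout tip:** worked out from the arm's pose, it is at (0.469, 0.311, 0.142) m. The funnel mouth, measured from the wrist camera, is at (0.469, 0.3105, 0.110) m, so the tip is about 32 mm above its middle. The dish clears the funnel by about 10 mm.
- **Direction:** the spout is square to the drawer's travel within about 0.3°, which is how well I know the cabinet's angle.
- **Level and ball:** the tool is within 0.1° of vertical, and the ball was in the middle of the black ring in every picture I took while gripping and carrying.
- **Other things:** the screw jar, tape roll and sanding block looked unmoved in the pictures.

Some readings disagreed:
- **Funnel mouth:** the top and wrist cameras differed by about 1.5 mm on its position; I used the wrist camera.
- **Dish angle:** first readings ranged from 181° to 184°. I gripped at 182°, and a closer picture showed that lined up.

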